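# Slide the viewing glass under the sprung clips of the film inspection stage

## Robot

A 6-joint arm with a two-finger parallel gripper is mounted at the origin on the work surface. World frame = base frame: x ahead of the robot, y to its left, z up, the work surface at z = 0. Lengths are in m, angles in rad, forces in N, time in s.
With the tool pointing down it reaches from about 0.25 to 0.775 m from the base axis. Payload 8.9 kg.
Tool frame: the origin (TCP) lies on the centre line of the jaws, within the pads' length; the fingertips stand 22 mm ahead of it and the grasp point (between the pads) lies 3 mm ahead of it; x points along the fingers, y is the direction in which the jaws open and shut, and the axes are right-handed (so a half turn about x gives the same grasp; the last joint's range is limited). The gripper opens to 85 mm and grips with 20 to 120 N. Pads are 22 mm wide; open, the fingers measure 114 mm over their backs; the gripper's body (76 mm by 85 mm) begins 54 mm behind the grasp point. The pads swing forward as they close: fully open they stand 13 mm farther back than shut.
Start: joints at [-1.468, 0.291, -0.153, 1.127, 0, 1.431], TCP at [0.126, -0.51, 0.253] pointing down, gripper open.
Joint ranges: [-2.52, 2.52], [-0.91, 1.74], [-1.3, 1.37], [-1.96, 2.02], [-1.52, 1.47], [-3.14, 3.14]. Speed limits (rad/s): [2.22, 2.22, 2.79, 3.14, 3.14, 3.14].

## Interface

Orientations are given as a unit quaternion [w, x, y, z].
In Python, from plant import arm gives the robot as it stands.
- The arm moves only by the tool send_rows, never from a script. Its argument "targets" is a list of rows, each a list of 3 entries, a list of its own where there are three numbers: the shift along the tool's x, y, z in units of 20 mm (1.0 is 20 mm), then the turn, a rotation vector about the tool's x, y, z in units of 5 degrees (1.0 is 5 degrees), then the opening, from -1 (shut) to 1 (fully open). In form: [[[x, y, z], [wx, wy, wz], claw], ...]. A call has 1 to 20 rows; each row shifts and turns the commanded pose from where the row before left it, along the tool's axes as they then stand; what a row does not reach is not made up. A row lasts 1/12 s, in which the tool goes at most 41.7 mm and 7.16 degrees, less where a joint would pass 70% of its speed; a pose out of reach is approached as far as the arm can. A call with a number of a shift or a turn outside -1 to 1 is refused whole. A call with a gripper value outside its range is refused whole. The fingers move at their own pace and stop on an object; "squeeze" is the grip in N (left out, the last holds). Time passes only in rows, so rows that do not move let the fingers close. It gives the time, the measured TCP pose, the force and the opening at its end, in the units of the state.
- arm.get_obs(): the state, without advancing time (a new reading comes with each control period).
- arm.capture(name): name is "scene" or "side" or "wrist"; returns a dict with "img" (400x640x3 uint8, red, green, blue), "fx", "fy", "cx", "cy" (pixels), "view" (4x4, takes a point from world to camera coordinates). Camera axes: x right, y down, z forward; pixel columns grow to the right and rows downward; lengths in m; the calibration is good to about 2 mm. A picture is of the moment at which its call begins. There is no depth.
- arm.close_job(): hands the job in, once; it reports no verdict.
The state is a dict: "t": time; "joint_positions": joint angles; "dq": joint speeds; "joint_efforts": joint torques, N m; "eef_pos": TCP position; "orientation": TCP orientation; "contact_force": force on the tool from outside, world axes, zero at the start; "moment": the same for the moment, N m; "finger_gap": opening from 0.0 (shut) to 1.0 (fully open).
Only numpy, scipy, OpenCV 4.12 (cv2) and the standard library are available. Lean on these libraries where they do the work, as an engineer would, in place of code of your own. Each camera call takes 0.05 s, during which the arm holds its last target.

## Task

Take the framed viewing glass by its upright tab from the rubber mat and lay it flat on the open end of the inspection stage, bead towards the two sprung clips. Then slide it along the bed, gently and without pressing the gripper on the stage or clips, so that both clips ride up over the bead and snap down behind it onto the glass, and go on until its front edge is fully home against the stop and the pin is pressed in. Let go of it there; do not ram the stop, keep the glass level and leave everything else alone.

Things in the scene. Friction and masses are not known exactly. Their poses are not given: they have to be found in the camera images.
- glass: The viewing glass: clear pane in an aluminium frame, 150 (x) x 70 (y) x 6 mm thick, about 0.2 kg, with a round bead across the front and a grey upright tab. Origin: centre of its underside; x points to its front edge (75 mm away), z up. Starts flat on a 10 mm high rubber mat, 210 x 170 mm, left or right of the stage.
- tab (a point): Middle of the top of the glass's grey tab, 40 mm behind the glass origin. The tab is 12 mm thick along the glass's x, 40 mm wide along y, from 6 to 42 mm above the underside. Best gripped from above across the 12 mm thickness (fingers close along the slide direction), finger ends a few mm above the pane.
- front_edge (a point): Middle of the glass's front edge, 75 mm ahead of its origin and 3 mm above the underside. The steel bead, 6 mm in diameter, lies across the full width with its axis 4 mm behind this edge; bead top 10 mm above the underside.
- stage: The inspection stage, fixed: aluminium bed 270 (x) x 120 (y) mm on a grey foot. Origin at table height. x is the slide direction: the bed runs from the open end at x = -140 mm to 130 mm at the clips. Lay the glass with its front edge at x below 10 mm. Axes: z up. Sliding takes up to about 15 N until the clips have snapped, then a few N until the stop.
- bed (a point): Point on the bed's top, 40 mm above the stage origin, axes as the stage. Two steel side guides 7 mm high, inner faces at y = +-38 mm (3 mm clear of the glass on each side), run from x = 45 to 95 mm; their flared lead-ins open to about y = +-50 mm at x = 15 mm.
- nose_line (a point): Point on the bed midway between the clip noses, x = 60 mm from the stage origin. The clips' upturned lips begin at x = 36 mm. The clips have fully snapped once the glass's front edge is 10 mm past this point; the stop is felt 13 to 35 mm past it.
- clip_left (a joint): Left (+y) sprung steel clip, rad: a leaf 14 mm wide at y = 24 mm, hinged 16 mm above the bed at x = 115 mm, reaching back to a rounded nose. 0: down on the empty bed (nose 5 mm above it); about 0.02: snapped down on the glass; about 0.09: up on the bead. It presses down with about 1 N.
- clip_right (a joint): Right (-y) sprung clip, the same at y = -24 mm.
- pin (a joint): Small brass sprung pin (about 0.5 N) in the face of the stop, m: 0 standing out 4 mm, about 0.004 pressed in flush by the glass's front edge. The stop is a dark block 20 mm wide, 10 mm high, midway between the clips, with a hard rubber face giving 1 mm per 9 N, 3 mm at most; the face is set differently each time, anywhere from 73 to 95 mm along x from the stage origin, and is not measured: it must be felt.
- roller: Bystander: rubber roller on a steel shaft, 130 mm long, 22 mm diameter, lying on the mat beside the glass.
- wrench: Bystander: wrench lying on the table between mat and stage.
- core: Bystander: upright cardboard film core, 80 mm diameter, 90 mm high.
- cleaner: Bystander: white bottle, 64 mm diameter, 170 mm high.
- pane: Bystander: bare glass pane 120 x 60 x 6 mm without frame or tab, flat on the table.
- bin: Bystander: open grey bin 130 x 160 x 60 mm.
- brush: Bystander: brush lying on the table.
There are look-alikes about, which are no part of the job. Leave any green, orange or turquoise look-alike of the glass alone.

How it is judged:
On the way, in this order (a step that is already met when the one before it is completed fails the run):
1. the glass lies flat on the open end of the bed, with both clips still down (z of glass in the frame of bed between -0.003 and 0.003 m and angle between glass's own z axis and vertical below 0.06 rad and x of glass in the frame of bed between -0.12 and -0.03 m and value of joint each of clip_left, clip_right below 0.012 rad), for 0.1 s.
2. both clips have ridden up on the bead of the glass (value of joint each of clip_left, clip_right above 0.06 rad), for 0.02 s.
At the end, for the whole second after the job is handed in: The glass lies flat on the bed (underside within 3 mm of it, tilt under 0.06 rad), along the slide direction within 0.12 rad, both clips snapped down on it behind the bead (each clip joint 0.005 to 0.05 rad), its front edge home against the stop (pin pressed in more than 2.5 mm), let go and at rest (z of glass in the frame of bed between -0.003 and 0.003 m and angle between glass's own z axis and vertical below 0.06 rad and value of joint clip_left between 0.005 and 0.05 rad and value of joint clip_right between 0.005 and 0.05 rad and value of joint pin above 0.0025 m and angle between the x axis of glass and the x axis of stage, either way round below 0.12 rad and x of glass in the frame of bed above -0.008 m and linear speed of glass below 0.01 m/s); the robot touches nothing.
It fails at once if while it is slid in under the clips the glass is forced against the stage, its guides, clips or stop with more than 25 N (contact force between glass and stage above 25 N and x of front_edge in the frame of nose_line above -0.025 m).
It fails at once if the glass is dropped or slammed on the stage (faster than 0.4 m/s within 20 mm of the bed) (linear speed of glass above 0.4 m/s and horizontal distance between glass and bed below 0.13 m and z of glass in the frame of bed below 0.02 m).
It fails at once if the gripper presses on the stage or its clips with more than 5 N (contact force between any of the fingers, the arm and stage above 5 N).
It fails at once if the glass is tipped by more than 0.4 rad (angle between glass's own z axis and vertical above 0.4 rad).
It fails at once if a bystander is moved by more than 40 mm (distance of any of roller, wrench, core, cleaner, pane, bin, brush from where it was at the start of the episode above 0.04 m).
It also fails if it takes over 51 s, if anything falls off the work surface, if the arm or the gripper's body presses on something with over 40 N, if the wrist force passes 120 N, or if a joint passes its speed limit or range.

## Working session

There is one attempt and no reset: what is moved stays moved. The work goes in short steps, Python scripts to look and compute and a tool call to move; the robot and the scene stay as the last step left them, time stands still between calls to the robot, and variables do not carry over. Pictures are saved under pics/ and viewed, and the job is handed in when it is done.

Besides the shell and the picture viewer there is one more tool, called after "Emit:" as name([rows], argument=value, ...), one row to a line, values as JSON. send_rows: Moves the arm, as the interface text tells. Its arguments: {"type":"object","properties":{"targets":{"type":"array"},"squeeze":{"type":"number"}},"required":["targets"]}

```bash
ls; mkdir -p pics; python3 - <<'E'
from plant import arm
import cv2,numpy as np
o=arm.get_obs();print(o)
for n in ["scene","side","wrist"]:
    d=arm.capture(n);cv2.imwrite(f"pics/{n}0.png",d["img"][:,:,::-1]);np.savez(f"pics/{n}0.npz",**d)
    print(n,d["fx"],d["fy"],d["cx"],d["cy"],np.round(d["view"],4).tolist())
E
```

```text
pics
{'t': 0.0, 'joint_positions': array([-1.46830266e+00,  2.91259542e-01, -1.54134115e-01,  1.12668881e+00,
        2.42560073e-06,  1.43150719e+00]), 'dq': array([-0.00063976, -0.00170463, -0.00107262, -0.00088046,  0.000272  ,
       -0.00147834]), 'joint_efforts': array([-7.22074110e-04, -5.37142253e+01,  3.31376231e+01,  1.58988358e-02,
       -1.83506695e-04, -8.09676294e-06]), 'eef_pos': array([ 0.12567055, -0.50931593,  0.25274015]), 'orientation': array([ 0.08482042,  0.70195506,  0.08572967, -0.70193662]), 'contact_force': array([0.22929332, 0.15712253, 0.10514625]), 'moment': array([ 0.00296611,  0.0265901 , -0.07062427]), 'finger_gap': 1.0042415818778325}
scene 432.08292195142644 432.08292195142644 313.3965926293073 199.3378852576774 [[0.7311, 0.6821, -0.0159, -0.3673], [0.4, -0.4474, -0.7999, -0.1313], [-0.5527, 0.5785, -0.6, 1.5677], [0.0, 0.0, 0.0, 1.0]]
side 435.06914671919674 435.06914671919674 320.00076844447256 197.4920305030687 [[-0.8138, -0.581, -0.0146, 0.4062], [-0.2685, 0.3983, -0.8771, 0.2045], [0.5154, -0.7098, -0.4801, 0.9675], [0.0, 0.0, 0.0, 1.0]]
wrist 354.11594934506525 354.11594934506525 318.39554836934775 199.80146566621292 [[0.2397, -0.9708, -0.0009, -0.5245], [-0.9347, -0.231, 0.2702, -0.0351], [-0.2625, -0.0639, -0.9628, 0.3785], [0.0, 0.0, 0.0, 1.0]]
```

View pics/scene0.png

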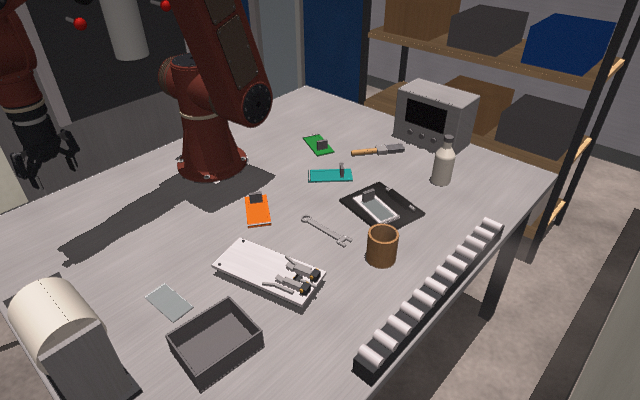

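View pics/side0.png

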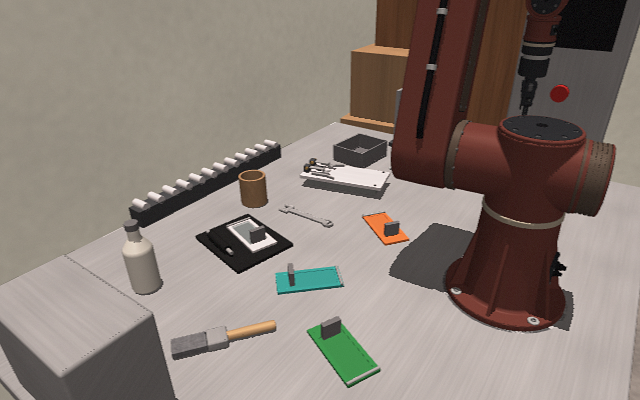

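View pics/wrist0.png

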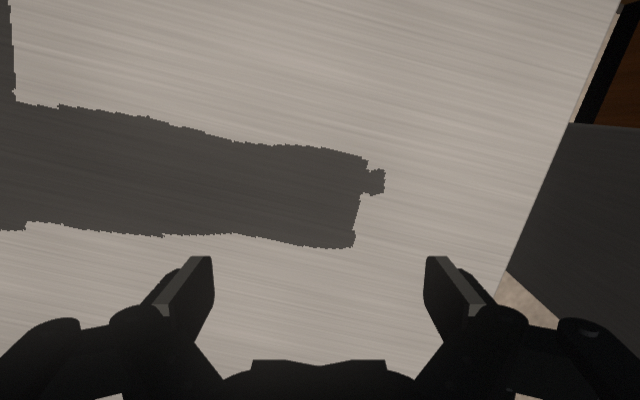

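The thing wanted is the grey-framed glass on the black mat: scene (375,205), side (252,233). These could be mistaken for it:
- green: scene (318,145), side (343,350)
- turquoise: scene (330,175), side (310,280)
- orange: scene (258,210), side (385,228)
- bare pane: scene (168,300)

The glass on the mat fits the description, and I'll check it in a crop.

```bash
cat > h.py <<'E'
import numpy as np,cv2
def load(f): return dict(np.load(f))
def ray(d,u,v):
    V=d["view"];R=V[:3,:3];t=V[:3,3];c=-R.T@t
    r=R.T@np.array([(u-d["cx"])/d["fx"],(v-d["cy"])/d["fy"],1.]);return c,r
def onz(d,u,v,z):
    c,r=ray(d,u,v);return c+r*(z-c[2])/r[2]
def tri(d1,p1,d2,p2):
    c1,r1=ray(d1,*p1);c2,r2=ray(d2,*p2);A=np.stack([r1,-r2],1)
    s=np.linalg.lstsq(A,c2-c1,rcond=None)[0];a=c1+r1*s[0];b=c2+r2*s[1];return (a+b)/2,np.linalg.norm(a-b)
def proj(d,p):
    q=d["view"][:3,:3]@np.asarray(p)+d["view"][:3,3];return np.array([d["fx"]*q[0]/q[2]+d["cx"],d["fy"]*q[1]/q[2]+d["cy"]])
E
python3 - <<'E'
from h import *
def crop(n,x,y,w,h,s):
    i=cv2.imread(f"pics/{n}0.png")[y:y+h,x:x+w];return cv2.resize(i,None,fx=s,fy=s,interpolation=cv2.INTER_CUBIC)
cv2.imwrite("pics/c1.png",np.vstack([np.hstack([crop("scene",335,180,95,65,4),crop("side",190,208,105,65,4)]),
 np.hstack([crop("scene",205,232,125,80,3)[:,:375],crop("side",295,150,100,50,4)[:240-40].repeat(1,0) if 0 else cv2.resize(crop("side",295,150,100,50,4),(425,240))])]))
E
```

```text
(no output)
```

View pics/c1.png

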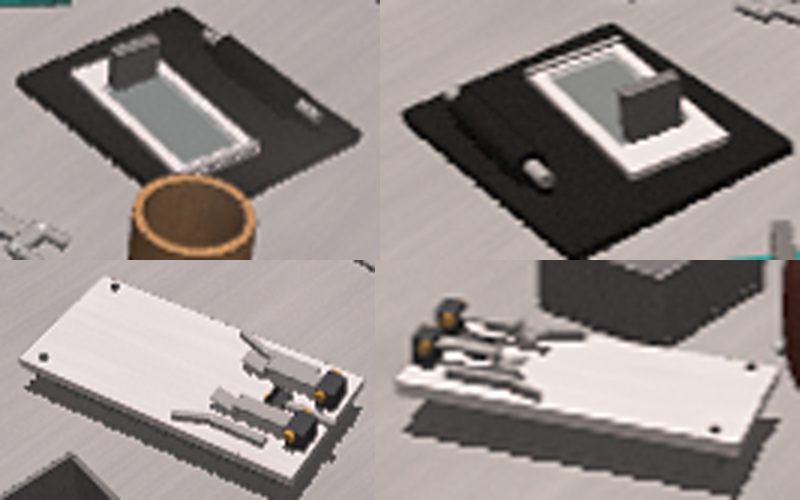

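```bash
python3 - <<'E'
from h import *
S=load("pics/scene0.npz");D=load("pics/side0.npz")
for n,d in (("scene",S),("side",D)):
    g=d["img"].astype(int);
    # bright frame within mat region
    m=np.zeros((400,640),np.uint8)
    x0,y0,x1,y1=(345,185,412,230) if n=="scene" else (215,212,285,258)
    m[y0:y1,x0:x1]=(g.min(2)[y0:y1,x0:x1]>95)*255
    k,l,st,ce=cv2.connectedComponentsWithStats(m);i=1+np.argmax(st[1:,4]);print(n,st[i],ce[i])
    c=max(cv2.findContours((l==i).astype(np.uint8),0,1)[0],key=len)[:,0]
    P=np.array([onz(d,u,v,.016)[:2] for u,v in c],np.float32);print("glass rect",cv2.minAreaRect(P*1000))
f=lambda d,l,z:[print(np.round(onz(d,*p,z),4)) for p in l]
print("scene glass");f(S,[(352.5,198),(399.5,217),(381,223)],.016)
print("side glass FL FR BR BL");f(D,[(226.7,226),(250,218),(277.5,241),(253,251.7)],.016)
# tab top corners
print("tab top scene");f(S,[(335+108/4,180+45/4),(335+112/4,180+55/4),(335+158/4,180+38/4),(335+158/4,180+45/4)],.052)
print("tab top side");f(D,[(190+238/4,208+90/4),(190+245/4,208+100/4),(190+303/4,208+80/4),(190+292/4,208+70/4)],.052)
print("stage scene TL? corners");f(S,[(205+110/3,232+(276-260)/3),(205+20/3,232+100/3),(205+365/3,232+120/3),(205+290/3,232+225/3)],.04)
sx=lambda x,y:(295+(x-375)/4.25,150+(y-260)/4.8)
print("stage side");f(D,[sx(780,375),sx(738,445),sx(397,375)],.04)
E
```

```text
scene [ 345  194   55   36 1002] [369.46307385 213.70558882]
glass rect ((591.4771118164062, 119.98693084716797), (172.75860595703125, 158.26235961914062), 72.79014587402344)
side [215 212  70  26 791] [255.59797724 219.00126422]
glass rect ((643.9651489257812, 137.85775756835938), (211.76153564453125, 127.95771026611328), 34.105560302734375)
scene glass
[0.5249 0.1565 0.016 ]
[0.6877 0.1757 0.016 ]
[0.6633 0.1168 0.016 ]
side glass FL FR BR BL
[0.6842 0.1782 0.016 ]
[0.6605 0.1117 0.016 ]
[0.5225 0.1551 0.016 ]
[0.5424 0.2252 0.016 ]
tab top scene
[0.5541 0.1644 0.052 ]
[0.5644 0.1561 0.052 ]
[0.5771 0.1972 0.052 ]
[0.5826 0.1898 0.052 ]
tab top side
[0.5754 0.1983 0.052 ]
[0.5638 0.2042 0.052 ]
[0.5492 0.1664 0.052 ]
[0.563  0.1614 0.052 ]
stage scene TL? corners
[ 0.4319 -0.2114  0.04  ]
[ 0.458  -0.3309  0.04  ]
[ 0.6901 -0.1519  0.04  ]
[ 0.7201 -0.2718  0.04  ]
stage side
[ 0.4453 -0.3154  0.04  ]
[ 0.4228 -0.2081  0.04  ]
[ 0.6872 -0.1537  0.04  ]
```

```bash
cat >> h.py <<'E'
from scipy.spatial.transform import Rotation as Ro
def Rq(q): return Ro.from_quat([q[1],q[2],q[3],q[0]])
def state(o):
    R=Rq(o["orientation"]).as_matrix()
    print("t",round(o["t"],2),"p",np.round(o["eef_pos"],4),"yawY",round(float(np.degrees(np.arctan2(R[1,1],R[0,1]))),2),"toolx",np.round(R[:,0],4),"gap",round(o["finger_gap"],3),"F",np.round(o["contact_force"],2),"M",np.round(o["moment"],2));return R
def plan(o,pos,yawY=None):
    "shift in units in current tool axes; turn (units) about tool axes so x down, y at yaw"
    R=state(o)
    if yawY is not None:
        a=np.radians(yawY);y=np.array([np.cos(a),np.sin(a),0]);x=np.array([0,0,-1.]);T=np.stack([x,y,np.cross(x,y)],1)
        print("turn units",np.round(np.degrees(Ro.from_matrix(R.T@T).as_rotvec())/5,3))
        print("shift units in NEW axes",np.round(T.T@(np.asarray(pos)-o["eef_pos"])/.02,3))
    print("shift units now axes",np.round(R.T@(np.asarray(pos)-o["eef_pos"])/.02,3))
E
python3 - <<'E'
from h import *
from plant import arm
o=arm.get_obs();R=state(o);print(R.round(3))
W=load("pics/wrist0.npz")["view"];c=-W[:3,:3].T@W[:3,3];print("cam in tool",R.T@(c-o["eef_pos"]),"fwd in tool",R.T@W[2,:3])
print(o["joint_positions"])
for y in (12.5,-17.7+180,192.5,-167.5): plan(o,[.52,-.25,.30],y)
E
```

```text
t 0.15 p [ 0.1257 -0.5094  0.2529] yawY -76.15 toolx [-1.e-04  9.e-04 -1.e+00] gap 1.003 F [ 0.35 -1.01  0.67] M [ 0.02 -0.05 -0.01]
[[-0.     0.239 -0.971]
 [ 0.001 -0.971 -0.239]
 [-1.    -0.001 -0.   ]]
cam in tool [-1.20531238e-01 -4.88513270e-05 -6.85487862e-02] fwd in tool [9.62773346e-01 8.37485665e-05 2.70309964e-01]
[-1.46829846e+00  2.91155205e-01 -1.53888239e-01  1.12670844e+00
 -6.81500249e-06  1.43150001e+00]
t 0.15 p [ 0.1257 -0.5094  0.2529] yawY -76.15 toolx [-1.e-04  9.e-04 -1.e+00] gap 1.003 F [ 0.35 -1.01  0.67] M [ 0.02 -0.05 -0.01]
turn units [-1.7729e+01 -1.0000e-02  7.0000e-03]
shift units in NEW axes [-2.356 22.056 -8.397]
shift units now axes [ -2.345  -7.876 -22.249]
t 0.15 p [ 0.1257 -0.5094  0.2529] yawY -76.15 toolx [-1.e-04  9.e-04 -1.e+00] gap 1.003 F [ 0.35 -1.01  0.67] M [ 0.02 -0.05 -0.01]
turn units [2.4311e+01 1.1000e-02 8.0000e-03]
shift units in NEW axes [ -2.356 -14.839  18.352]
shift units now axes [ -2.345  -7.876 -22.249]
t 0.15 p [ 0.1257 -0.5094  0.2529] yawY -76.15 toolx [-1.e-04  9.e-04 -1.e+00] gap 1.003 F [ 0.35 -1.01  0.67] M [ 0.02 -0.05 -0.01]
turn units [1.8271e+01 8.0000e-03 1.0000e-02]
shift units in NEW axes [ -2.356 -22.056   8.397]
shift units now axes [ -2.345  -7.876 -22.249]
t 0.15 p [ 0.1257 -0.5094  0.2529] yawY -76.15 toolx [-1.e-04  9.e-04 -1.e+00] gap 1.003 F [ 0.35 -1.01  0.67] M [ 0.02 -0.05 -0.01]
turn units [1.8271e+01 8.0000e-03 1.0000e-02]
shift units in NEW axes [ -2.356 -22.056   8.397]
shift units now axes [ -2.345  -7.876 -22.249]
```

Emit:
send_rows([
  [[-0.1,-0.39,-0.99],[0,0,0],1],
  [[-0.1,-0.39,-0.99],[0,0,0],1],
  [[-0.1,-0.39,-0.99],[0,0,0],1],
  [[-0.1,-0.39,-0.99],[0,0,0],1],
  [[-0.1,-0.39,-0.99],[0,0,0],1],
  [[-0.1,-0.39,-0.99],[0,0,0],1],
  [[-0.1,-0.39,-0.99],[0,0,0],1],
  [[-0.1,-0.39,-0.99],[0,0,0],1],
  [[-0.1,-0.39,-0.99],[0,0,0],1],
  [[-0.1,-0.39,-0.99],[0,0,0],1],
  [[-0.1,-0.39,-0.99],[0,0,0],1],
  [[-0.1,-0.39,-0.99],[0,0,0],1],
  [[-0.1,-0.39,-0.99],[0,0,0],1],
  [[-0.1,-0.39,-0.99],[0,0,0],1],
  [[-0.1,-0.39,-0.99],[0,0,0],1],
  [[-0.1,-0.39,-0.99],[0,0,0],1],
  [[-0.1,-0.39,-0.99],[0,0,0],1],
  [[-0.1,-0.39,-0.99],[0,0,0],1],
  [[-0.1,-0.39,-0.99],[0,0,0],1],
  [[-0.1,-0.39,-0.99],[0,0,0],1],
])

```text
t: 1.82
eef_pos: [0.4735, -0.2626, 0.2932]
orientation: [-0.085, -0.702, -0.085, 0.702]
contact_force: [0.2, -0.2, -0.4]
finger_gap: 1.0
```

Emit:
send_rows([
  [[-0.1,-0.39,-0.99],[0,0,0],1],
  [[-0.1,-0.39,-0.99],[0,0,0],1],
  [[-0.1,-0.39,-0.99],[0,0,0],1],
  [[-0.1,-0.39,-0.99],[0,0,0],1],
  [[0,-0.39,-0.99],[0,0,0],1],
])

```text
t: 2.23
eef_pos: [0.5605, -0.2011, 0.3014]
orientation: [0.085, 0.702, 0.085, -0.702]
contact_force: [0.3, -0.1, 0.6]
finger_gap: 1.006
```

Emit:
send_rows([
  [[0,0,0],[-1,0,0],1],
  [[0,0,0],[-1,0,0],1],
  [[0,0,0],[-1,0,0],1],
  [[0,0,0],[-1,0,0],1],
  [[0,0,0],[-1,0,0],1],
  [[0,0,0],[-1,0,0],1],
  [[0,0,0],[-1,0,0],1],
  [[0,0,0],[-1,0,0],1],
  [[0,0,0],[-1,0,0],1],
  [[0,0,0],[-1,0,0],1],
  [[0,0,0],[-1,0,0],1],
  [[0,0,0],[-1,0,0],1],
  [[0,0,0],[-1,0,0],1],
  [[0,0,0],[-1,0,0],1],
  [[0,0,0],[-1,0,0],1],
  [[0,0,0],[-1,0,0],1],
  [[0,0,0],[-1,0,0],1],
  [[0,0,0],[-0.73,0,0],1],
  [[0,0,0],[0,0,0],1],
  [[0,0,0],[0,0,0],1],
])

```text
t: 3.9
eef_pos: [0.5595, -0.2019, 0.3011]
orientation: [0.551, 0.443, 0.551, -0.443]
contact_force: [-0.5, 0.4, -0.3]
finger_gap: 1.002
```

```bash
python3 - <<'E'
from h import *
from plant import arm
o=arm.get_obs();state(o)
d=arm.capture("wrist");np.savez("pics/w1.npz",**d);cv2.imwrite("pics/w1.png",d["img"][:,:,::-1])
E
```

```text
t 3.9 p [ 0.5595 -0.2019  0.3011] yawY 12.38 toolx [-4.e-04  2.e-04 -1.e+00] gap 1.002 F [-0.49  0.42 -0.27] M [-0.06 -0.01 -0.01]
```

View pics/w1.png

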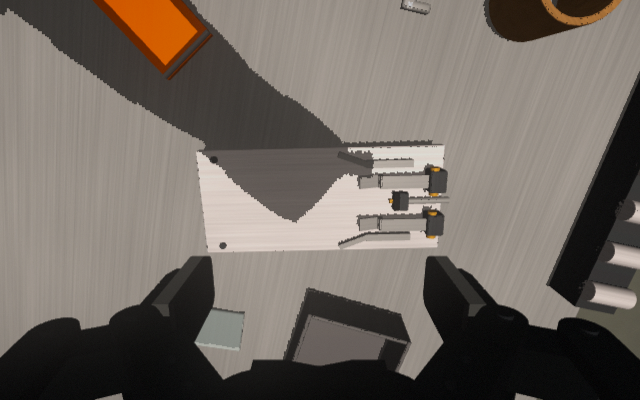

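Wrist view: the bed's corners are near (203,151), (444,145), (438,248) and (208,251). The clips run from about (358,183) and (358,223) to their hinges at (437,180) and (434,223), with the stop at (400,201).

```bash
python3 - <<'E'
from h import *
i=cv2.imread("pics/w1.png")
cv2.imwrite("pics/c2.png",cv2.resize(i[135:260,190:455],None,fx=3,fy=3,interpolation=cv2.INTER_CUBIC))
E
```

```text
(no output)
```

View pics/c2.png

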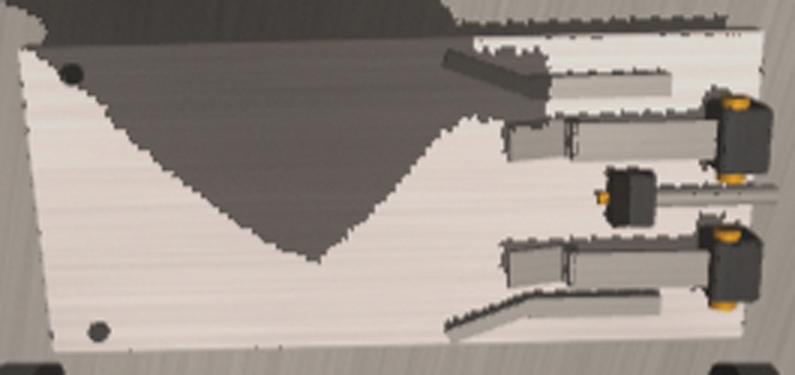

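```bash
python3 - <<'E'
from h import *
d=load("pics/w1.npz")
q=lambda x,y,z:onz(d,190+x/3-.33,135+y/3-.33,z)
TL,TR,BR,BL=[q(*p,.04) for p in ((22,45),(764,31),(742,335),(57,350))]
L=lambda a,b:round(np.linalg.norm(a-b)*1000,1)
A=lambda a,b:round(np.degrees(np.arctan2(*(b-a)[[1,0]])),2)
print(TL,TR,BR,BL);print("len",L(TL,TR),L(BL,BR),"wid",L(TL,BL),L(TR,BR));print("ang",A(TL,TR),A(BL,BR),A(BL,TL)-90,A(BR,TR)-90)
yaw=np.radians((A(TL,TR)+A(BL,BR))/2);ex=np.array([np.cos(yaw),np.sin(yaw),0]);ey=np.array([-ex[1],ex[0],0])
m=(TL+TR+BR+BL)/4;o=m+.005*ex;o[2]=0;print("origin",o,np.degrees(yaw))
def st(n,x,y,z):
    p=q(x,y,z)-o;print(n,np.round([p@ex*1000,p@ey*1000],1))
st("guideR inner start 45,-38 (z47)",530,291,.047);st("guideR end",660,291,.047)
st("guideL inner base z40",548,98,.04);st("guideL end base",670,97,.04);st("gL flare",447,68,.04);st("gR flare",447,327,.047)
st("clipL lip",506,140,.047);st("clipR lip",506,266,.047);st("clipL hinge",738,141,.056);st("clipR hinge",728,264,.056)
st("stopfacetop",612,197,.05);st("stopface bottomleft",609,224,.04);st("pin",600,197,.045);st("dots",72,75,.04);st("dots",98,331,.04)
E
```

```text
[ 0.42819392 -0.21297221  0.04      ] [ 0.68678103 -0.15101796  0.04      ] [ 0.71467026 -0.26498834  0.04      ] [ 0.45620114 -0.32822158  0.04      ]
len 265.9 266.1 wid 118.6 117.3
ang 13.47 13.75 13.659999999999997 13.75
origin [ 0.57632119 -0.23812346  0.        ] 13.61
guideR inner start 45,-38 (z47) [ 44.7 -36. ]
guideR end [ 93.6 -37.1]
guideL inner base z40 [51.1 36. ]
guideL end base [95.5 35.4]
gL flare [14.4 47.8]
gR flare [ 13.5 -49.9]
clipL lip [35.2 22.3]
clipR lip [ 35.6 -25.9]
clipL hinge [116.   22.2]
clipR hinge [115.5 -23.6]
stopfacetop [73.6  0.9]
stopface bottomleft [ 75.  -12.5]
pin [70.2 -0.4]
dots [-121.2   48.1]
dots [-121.2  -51.7]
```

Emit:
send_rows([
  [[0.2,0.25,-0.95],[0,0,0],1],
  [[0.2,0.25,-0.95],[0,0,0],1],
  [[0.2,0.25,-0.95],[0,0,0],1],
  [[0.2,0.25,-0.95],[0,0,0],1],
  [[0.2,0.25,-0.95],[0,0,0],1],
  [[0.2,0.25,-0.95],[0,0,0],1],
  [[0.2,0.25,-0.95],[0,0,0],1],
  [[0.2,0.25,-0.95],[0,0,0],1],
  [[0.2,0.25,-0.95],[0,0,0],1],
  [[0.2,0.25,-0.95],[0,0,0],1],
  [[0.2,0.25,-0.95],[0,0,0],1],
  [[0.2,0.25,-0.95],[0,0,0],1],
  [[0.2,0.25,-0.95],[0,0,0],1],
  [[0.2,0.25,-0.95],[0,0,0],1],
  [[0.2,0.25,-0.95],[0,0,0],1],
  [[0.2,0.25,-0.95],[0,0,0],1],
  [[0.2,0.25,-0.95],[0,0,0],1],
  [[0.2,0.25,-0.95],[0,0,0],1],
  [[0.2,0.25,-0.95],[0,0,0],1],
  [[0.2,0.25,-0.95],[0,0,0],1],
])

```text
t: 5.62
eef_pos: [0.5749, 0.1918, 0.2211]
orientation: [0.551, 0.443, 0.551, -0.443]
contact_force: [0.3, 0.8, -0.5]
finger_gap: 1.0
```

Emit:
send_rows([
  [[0,0,0],[1,0,0],1],
  [[0,0,0],[1,0,0],1],
  [[0,0,0],[1,0,0],1],
  [[0,0,0],[1,0,0],1],
  [[0,0,0],[1,0,0],1],
  [[0,0,0],[1,0,0],1],
  [[0,0,0],[0,0,0],1],
  [[0,0,0],[0,0,0],1],
])

```text
t: 6.28
eef_pos: [0.5749, 0.1907, 0.2212]
orientation: [-0.419, -0.57, -0.419, 0.57]
contact_force: [-0.5, 1.0, 0.3]
finger_gap: 0.999
```

```bash
python3 - <<'E'
from h import *
from plant import arm
o=arm.get_obs();state(o)
d=arm.capture("wrist");np.savez("pics/w2.npz",**d);cv2.imwrite("pics/w2.png",d["img"][:,:,::-1])
E
```

```text
t 6.28 p [0.5749 0.1907 0.2212] yawY -17.42 toolx [-1.e-04 -0.e+00 -1.e+00] gap 0.999 F [-0.53  0.99  0.27] M [ 0.03 -0.02 -0.02]
```

View pics/w2.png

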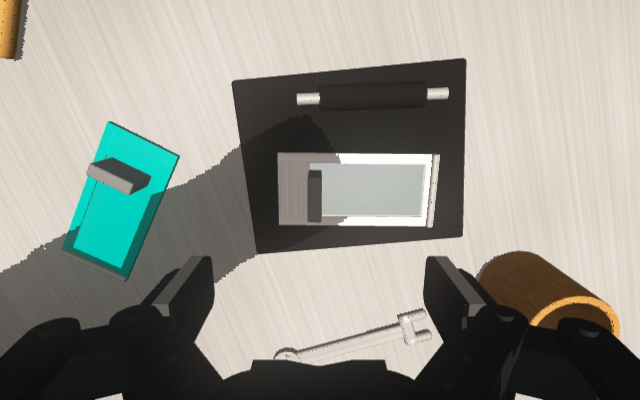

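The wrist view shows the grey-framed glass from about (278,153) to (438,228). Its dark tab is at (315,195), the bead at (433,190) and the roller at (372,96). I'll enlarge it to measure.

```bash
python3 - <<'E'
from h import *
i=cv2.imread("pics/w2.png")
cv2.imwrite("pics/c3.png",cv2.resize(i[140:240,265:455],None,fx=4,fy=4,interpolation=cv2.INTER_CUBIC))
E
```

```text
(no output)
```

View pics/c3.png

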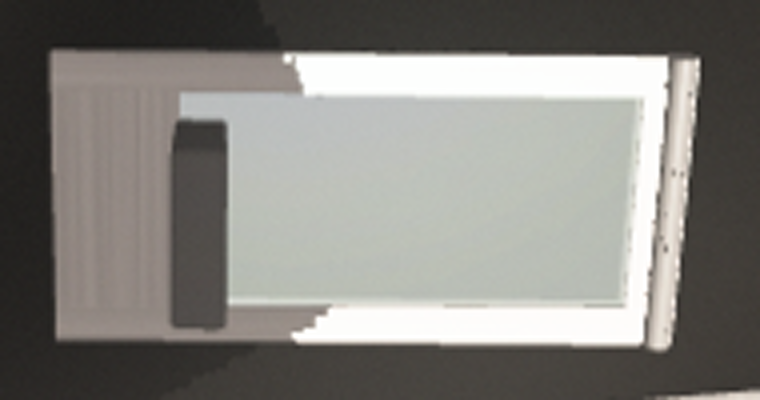

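```bash
python3 - <<'E'
from h import *
d=load("pics/w2.npz")
q=lambda p,z:onz(d,265+p[0]/4-.375,140+p[1]/4-.375,z)
A=lambda a,b:round(np.degrees(np.arctan2(*(b-a)[[1,0]])),2)
L=lambda a,b:round(np.linalg.norm(a-b)*1000,1)
BL_,BR_=q((52,50),.016),q((57,340),.016);FL,FR=q((668,57),.016),q((645,346),.016)
print("ang",A(BL_,FL),A(BR_,FR),A(BR_,BL_)-90,"wid",L(BL_,BR_),L(FL,FR),"len",L(BL_,FL),L(BR_,FR))
T=[q(p,.052) for p in ((171,152),(227,152),(227,328),(171,328))]
print("tab",L(T[0],T[1]),L(T[1],T[2]),A(T[0],T[1]),A(T[3],T[2]),A(T[3],T[0])-90,A(T[2],T[1])-90)
tc=sum(T)/4;bm=(BL_+BR_)/2
yaw=np.radians(A((BL_+BR_)/2,(FL+FR)/2));ex=np.array([np.cos(yaw),np.sin(yaw),0])
print("tabc",tc,"from back edge",bm+ex*.035, "yaw",np.degrees(yaw))
from plant import arm
o=arm.get_obs()
print(q((0,0),0)[:0]);plan(o,[*((tc+bm+ex*.035)/2)[:2],.043],np.degrees(yaw))
E
```

```text
ang -18.05 -18.03 -18.200000000000003 wid 70.8 70.7 len 142.0 143.5
tab 11.7 38.9 -17.41 -17.41 -17.879999999999995 -17.269999999999996
tabc [0.56784269 0.17921268 0.052     ] from back edge [0.56818904 0.1790011  0.016     ] yaw -18.04
[]
t 6.33 p [0.575  0.1908 0.2212] yawY -17.38 toolx [-1.e-04  0.e+00 -1.e+00] gap 1.0 F [-0.25 -0.11 -0.14] M [0.01 0.   0.04]
turn units [0.132 0.    0.001]
shift units in NEW axes [ 8.912 -0.149  0.662]
shift units now axes [ 8.912 -0.156  0.661]
```

Emit:
send_rows([
  [[0.5,-0.15,0.66],[0.1,0,0],1],
  [[1,0,0],[0,0,0],1],
  [[1,0,0],[0,0,0],1],
  [[1,0,0],[0,0,0],1],
  [[1,0,0],[0,0,0],1],
  [[1,0,0],[0,0,0],1],
  [[1,0,0],[0,0,0],1],
  [[1,0,0],[0,0,0],1],
  [[0.7,0,0],[0,0,0],1],
  [[0.4,0,0],[0,0,0],1],
  [[0.1,0,0],[0,0,0],1],
  [[0,0,0],[0,0,0],1],
])

```text
t: 7.33
eef_pos: [0.5681, 0.1791, 0.0472]
orientation: [-0.416, -0.572, -0.416, 0.572]
contact_force: [-0.1, -0.1, 1.1]
finger_gap: 1.003
```

```bash
python3 - <<'E'
from h import *
from plant import arm
o=arm.get_obs();plan(o,[.568,.1791,.046])
d=arm.capture("wrist");cv2.imwrite("pics/w3.png",d["img"][:,:,::-1])
d=arm.capture("side");cv2.imwrite("pics/s3.png",cv2.resize(d["img"][180:290,170:330,::-1],None,fx=4,fy=4))
E
```

```text
t 7.33 p [0.5681 0.1791 0.0472] yawY -17.95 toolx [-5.e-04 -1.e-04 -1.e+00] gap 1.003 F [-0.12 -0.11  1.13] M [-0.04  0.03  0.03]
shift units now axes [ 0.059 -0.004 -0.001]
```

View pics/w3.png

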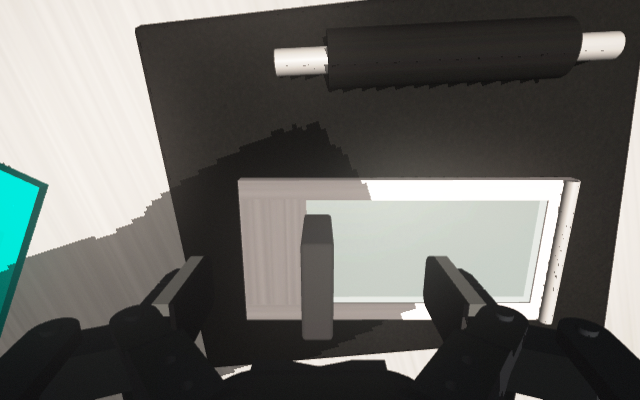

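View pics/s3.png

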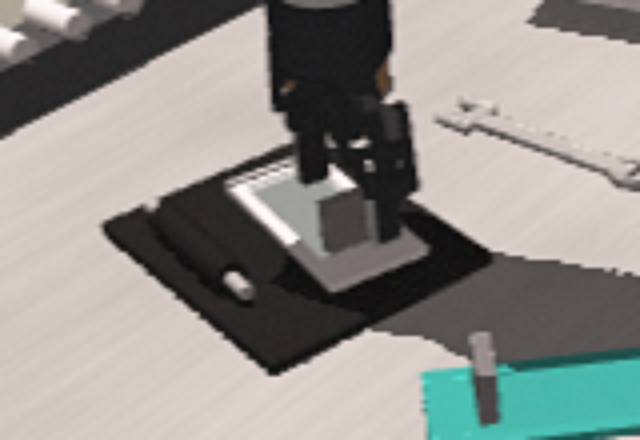

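The tab at (317,270) stands midway between the pads at (200,260) and (428,260), so I can close.

Emit:
send_rows([
  [[0,0,0],[0,0,0],0],
  [[0,0,0],[0,0,0],-0.3],
  [[0,0,0],[0,0,0],-0.5],
  [[0,0,0],[0,0,0],-1],
  [[0,0,0],[0,0,0],-1],
  [[0,0,0],[0,0,0],-1],
  [[0,0,0],[0,0,0],-1],
  [[0,0,0],[0,0,0],-1],
  [[0,0,0],[0,0,0],-1],
  [[0,0,0],[0,0,0],-1],
], squeeze=50)

```text
t: 8.27
eef_pos: [0.5684, 0.1791, 0.0475]
orientation: [0.416, 0.572, 0.416, -0.572]
contact_force: [-0.3, 0.1, 3.7]
finger_gap: 0.13
```

```bash
python3 - <<'E'
from h import *
from plant import arm
o=arm.get_obs();state(o)
d=arm.capture("wrist");cv2.imwrite("pics/w4.png",d["img"][:,:,::-1])
E
```

```text
t 8.27 p [0.5684 0.1791 0.0475] yawY -18.0 toolx [ 5.e-04  1.e-04 -1.e+00] gap 0.13 F [-0.27  0.12  3.68] M [-0.01  0.05  0.01]
```

View pics/w4.png

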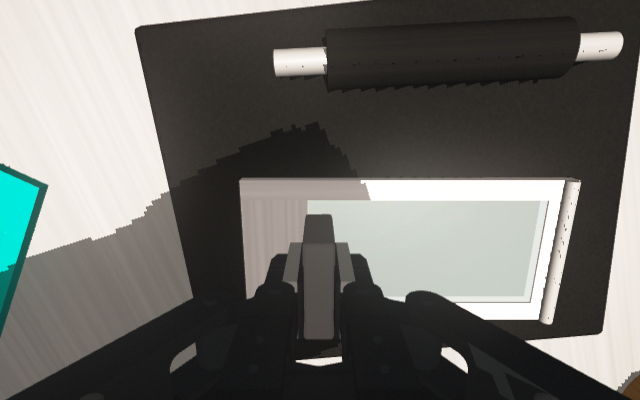

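Emit:
send_rows([
  [[-0.2,0,0],[0,0,0],-1],
  [[-0.5,0,0],[0,0,0],-1],
  [[-0.8,0,0],[0,0,0],-1],
  [[-1,0,0],[0,0,0],-1],
  [[-1,0,0],[0,0,0],-1],
  [[-1,0,0],[0,0,0],-1],
  [[-1,0,0],[0,0,0],-1],
  [[-0.8,0,0],[0,0,0],-1],
  [[-0.5,0,0],[0,0,0],-1],
  [[-0.2,0,0],[0,0,0],-1],
  [[0,0,0],[0,0,0],-1],
  [[0,0,0],[0,0,0],-1],
])

```text
t: 9.32
eef_pos: [0.5677, 0.179, 0.1866]
orientation: [-0.415, -0.572, -0.416, 0.572]
contact_force: [0.8, 0.2, -1.2]
finger_gap: 0.132
```

```bash
python3 - <<'E'
from h import *
from plant import arm
o=arm.get_obs();plan(o,[.455,-.2682,.185],13.6)
d=arm.capture("wrist");cv2.imwrite("pics/w5.png",d["img"][:,:,::-1])
d=arm.capture("side");cv2.imwrite("pics/s5.png",d["img"][:,:,::-1])
S=load("pics/scene0.npz");print("core",onz(S,383,232,.09),"cleaner",onz(S,442,183,0.0))
E
```

```text
t 9.32 p [0.5677 0.179  0.1866] yawY -18.0 toolx [-1.1e-03 -2.0e-04 -1.0e+00] gap 0.132 F [ 0.84  0.24 -1.16] M [ 0.07  0.04 -0.01]
turn units [-6.319e+00  3.000e-03  1.200e-02]
shift units in NEW axes [  0.08  -10.735  20.407]
shift units now axes [ 0.091  1.548 23.007]
core [0.73607982 0.01513942 0.09      ] cleaner [0.68176392 0.43803582 0.        ]
```

View pics/w5.png

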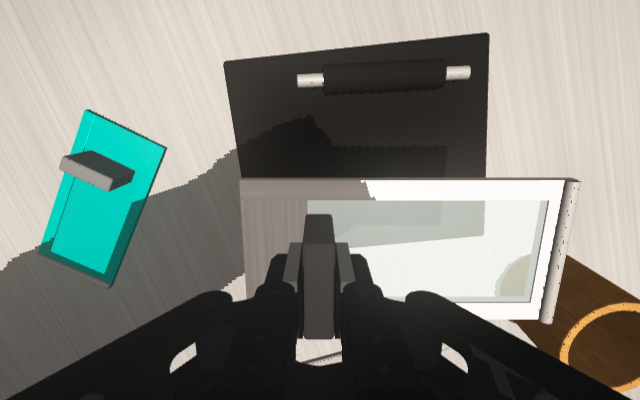

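View pics/s5.png

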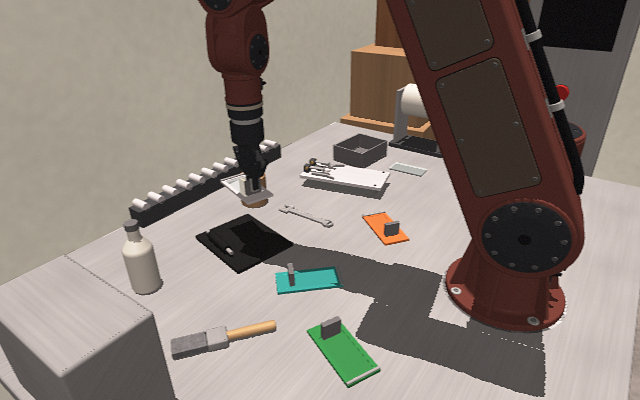

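The glass is lifted, and in the wrist image it sits exactly as it did when gripped, so it hasn't slipped. Next I carry it over the stage.

Emit:
send_rows([
  [[0,0.03,0.3],[0,0,0],-1],
  [[0,0.05,0.7],[0,0,0],-1],
  [[0,0.07,1],[0,0,0],-1],
  [[0,0.07,1],[0,0,0],-1],
  [[0,0.07,1],[0,0,0],-1],
  [[0,0.07,1],[0,0,0],-1],
  [[0,0.07,1],[0,0,0],-1],
  [[0,0.07,1],[0,0,0],-1],
  [[0,0.07,1],[0,0,0],-1],
  [[0,0.07,1],[0,0,0],-1],
  [[0,0.07,1],[0,0,0],-1],
  [[0,0.07,1],[0,0,0],-1],
  [[0,0.07,1],[0,0,0],-1],
  [[0,0.07,1],[0,0,0],-1],
  [[0,0.07,1],[0,0,0],-1],
  [[0,0.07,1],[0,0,0],-1],
  [[0,0.07,1],[0,0,0],-1],
  [[0,0.07,1],[0,0,0],-1],
  [[0,0.07,1],[0,0,0],-1],
  [[0,0.07,1],[0,0,0],-1],
])

```text
t: 11.08
eef_pos: [0.4748, -0.1921, 0.187]
orientation: [-0.415, -0.572, -0.416, 0.572]
contact_force: [0.4, -0.1, -2.4]
finger_gap: 0.131
```

Emit:
send_rows([
  [[0,0.07,1],[0,0,0],-1],
  [[0,0.07,1],[-0.3,0,0],-1],
  [[0,0.07,1],[-0.7,0,0],-1],
  [[0,0,0.7],[-1,0,0],-1],
  [[0,0,0.3],[-1,0,0],-1],
  [[0,0,0],[-1,0,0],-1],
  [[0,0,0],[-1,0,0],-1],
  [[0,0,0],[-0.8,0,0],-1],
  [[0,0,0],[-0.52,0,0],-1],
  [[0,0,0],[0,0,0],-1],
  [[0,0,0],[0,0,0],-1],
])

```text
t: 12.0
eef_pos: [0.4574, -0.269, 0.1871]
orientation: [0.555, 0.438, 0.555, -0.438]
contact_force: [-0.3, -0.2, -1.2]
finger_gap: 0.13
```

```bash
python3 - <<'E'
from h import *
from plant import arm
o=arm.get_obs();plan(o,[.455,-.2682,.100],13.6)
d=arm.capture("wrist");cv2.imwrite("pics/w6.png",d["img"][:,:,::-1]);np.savez("pics/w6.npz",**d)
E
```

```text
t 12.0 p [ 0.4574 -0.269   0.1871] yawY 13.48 toolx [-6.e-04  1.e-04 -1.e+00] gap 0.13 F [-0.29 -0.23 -1.21] M [-0.02  0.02 -0.04]
turn units [-0.024 -0.003  0.006]
shift units in NEW axes [ 4.354 -0.105 -0.069]
shift units now axes [ 4.354 -0.103 -0.067]
```

View pics/w6.png

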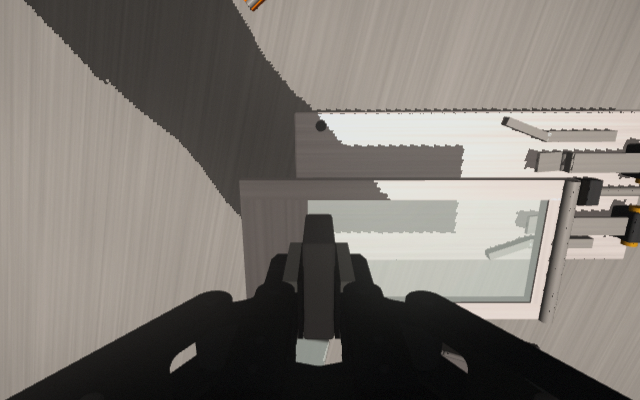

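Emit:
send_rows([
  [[0.5,0,-0.07],[0,0,0],-1],
  [[1,0,0],[0,0,0],-1],
  [[1,0,0],[0,0,0],-1],
  [[1,0,0],[0,0,0],-1],
  [[0.7,0,0],[0,0,0],-1],
  [[0.4,0,0],[0,0,0],-1],
  [[0.3,0,0],[0,0,0],-1],
  [[0.15,0,0],[0,0,0],-1],
  [[0,0,0],[0,0,0],-1],
  [[0,0,0],[0,0,0],-1],
])

```text
t: 12.88
eef_pos: [0.4582, -0.2676, 0.0869]
orientation: [0.556, 0.437, 0.555, -0.437]
contact_force: [0.6, 0.6, -3.0]
finger_gap: 0.13
```

```bash
python3 - <<'E'
from h import *
from plant import arm
o=arm.get_obs();plan(o,[.455,-.2682,.0775],13.6)
d=arm.capture("wrist");cv2.imwrite("pics/w7.png",d["img"][:,:,::-1]);np.savez("pics/w7.npz",**d)
d=arm.capture("scene");cv2.imwrite("pics/s7.png",cv2.resize(d["img"][215:325,190:350,::-1],None,fx=4,fy=4,interpolation=cv2.INTER_CUBIC))
E
```

```text
t 12.88 p [ 0.4582 -0.2676  0.0869] yawY 13.59 toolx [ 7.e-04 -6.e-04 -1.e+00] gap 0.13 F [ 0.61  0.59 -2.98] M [-0.08  0.09  0.03]
turn units [-0.002  0.008 -0.007]
shift units in NEW axes [ 0.47  -0.163 -0.011]
shift units now axes [ 0.469 -0.164 -0.011]
```

View pics/w7.png

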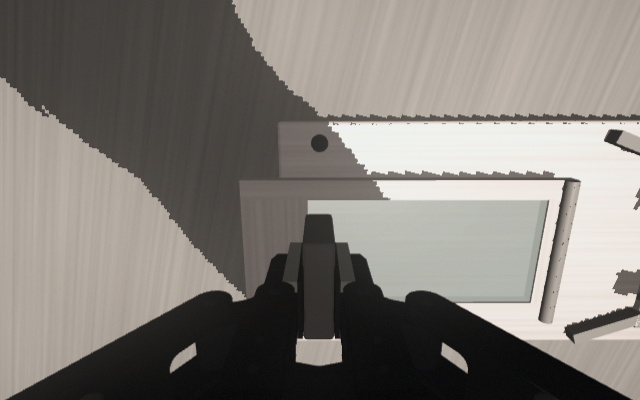

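View pics/s7.png

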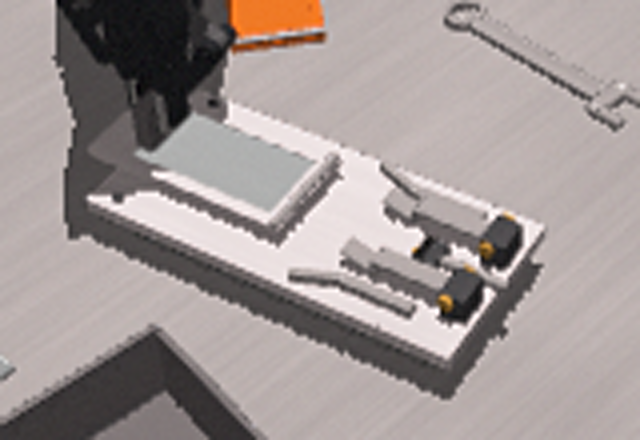

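```bash
cat >> h.py <<'E'
O=np.array([.5765,-.2388,0]);YW=np.radians(13.6);EX=np.array([np.cos(YW),np.sin(YW),0]);EY=np.array([-EX[1],EX[0],0])
def stg(p): p=np.asarray(p)-O; return np.round([p@EX*1000,p@EY*1000,p[2]*1000],1)
E
python3 - <<'E'
from h import *
d=load("pics/w7.npz");z=.0554
for n,u,v,zz in (("glass L back",241,180,z),("glass L front",562,179,z),("glass R front corner",540,320,z),("bedL",400,122,.04),("bedL",600,122,.04),("bedR",500,340,.04),("bedR",560,340,.04),("dot",319,143,.04),("gR lip",569,334,.047),("gL lip",607,137,.047)):
    print(n,stg(onz(d,u,v,zz)))
E
```

```text
glass L back [-155.7   34.6   55.4]
glass L front [-14.7  35.1  55.4]
glass R front corner [-12.3 -36.1  55.4]
bedL [-83.9  58.6  40. ]
bedL [ 8.7 58.6 40. ]
bedR [-21.1 -59.4  40. ]
bedR [ 12.1 -59.5  40. ]
dot [-121.4   49.    40. ]
gR lip [ 10.6 -50.4  47. ]
gL lip [ 7.8 52.5 47. ]
```

Emit:
send_rows([
  [[0.1,0,0],[0,0,0],-1],
  [[0.1,0,0],[0,0,0],-1],
  [[0.1,0,0],[0,0,0],-1],
  [[0.06,0,0],[0,0,0],-1],
  [[0.04,0,0],[0,0,0],-1],
  [[0,0,0],[0,0,0],-1],
  [[0,0,0],[0,0,0],-1],
])

```text
t: 13.57
eef_pos: [0.4578, -0.2673, 0.0782]
orientation: [0.556, 0.437, 0.556, -0.437]
contact_force: [-0.1, -0.4, -1.2]
finger_gap: 0.131
```

```bash
python3 - <<'E'
from h import *
from plant import arm
o=arm.get_obs();state(o);print(stg(o["eef_pos"]))
E
```

```text
t 13.57 p [ 0.4578 -0.2673  0.0782] yawY 13.6 toolx [-2.e-04  1.e-04 -1.e+00] gap 0.131 F [-0.09 -0.36 -1.16] M [0.   0.09 0.  ]
[-122.     0.2   78.2]
```

Emit:
send_rows([
  [[0.03,0,0],[0,0,0],-1],
  [[0,0,0],[0,0,0],-1],
  [[0,0,0],[0,0,0],-1],
])

```text
t: 13.82
eef_pos: [0.4579, -0.2673, 0.0777]
orientation: [0.556, 0.437, 0.556, -0.437]
contact_force: [-0.8, -0.1, -2.0]
finger_gap: 0.131
```

Emit:
send_rows([
  [[0.03,0,0],[0,0,0],-1],
  [[0,0,0],[0,0,0],-1],
  [[0,0,0],[0,0,0],-1],
])

```text
t: 14.07
eef_pos: [0.4579, -0.2674, 0.0775]
orientation: [0.556, 0.437, 0.556, -0.437]
contact_force: [-1.3, 1.5, 6.3]
finger_gap: 0.129
```

Emit:
send_rows([
  [[0.02,0,0],[0,0,0],-1],
  [[0,0,0],[0,0,0],-1],
  [[0,0,0],[0,0,0],-1],
])

```text
t: 14.32
eef_pos: [0.458, -0.2674, 0.0775]
orientation: [0.556, 0.437, 0.556, -0.437]
contact_force: [-3.7, 2.8, 11.3]
finger_gap: 0.132
```

Emit:
send_rows([
  [[-0.04,0,0],[0,0,0],-1],
  [[0,0.05,0],[0,0,0],-1],
  [[0,0.1,0],[0,0,0],-1],
  [[0,0.2,0],[0,0,0],-1],
  [[0,0.2,0],[0,0,0],-1],
  [[0,0.2,0],[0,0,0],-1],
  [[0,0.2,0],[0,0,0],-1],
  [[0,0.15,0],[0,0,0],-1],
  [[0,0.05,0],[0,0,0],-1],
  [[0,0,0],[0,0,0],-1],
  [[0,0,0],[0,0,0],-1],
])

```text
t: 15.23
eef_pos: [0.4808, -0.2618, 0.0775]
orientation: [0.556, 0.437, 0.556, -0.437]
contact_force: [1.5, 0.3, 0.2]
finger_gap: 0.126
```

```bash
python3 - <<'E'
from h import *
from plant import arm
o=arm.get_obs();state(o);print(stg(o["eef_pos"]))
d=arm.capture("wrist");cv2.imwrite("pics/w8.png",d["img"][:,:,::-1]);np.savez("pics/w8.npz",**d)
E
```

```text
t 15.23 p [ 0.4808 -0.2618  0.0775] yawY 13.62 toolx [ 1.1e-03  2.0e-04 -1.0e+00] gap 0.126 F [1.5  0.31 0.18] M [ 0.07 -0.2  -0.02]
[-98.4   0.1  77.5]
```

View pics/w8.png

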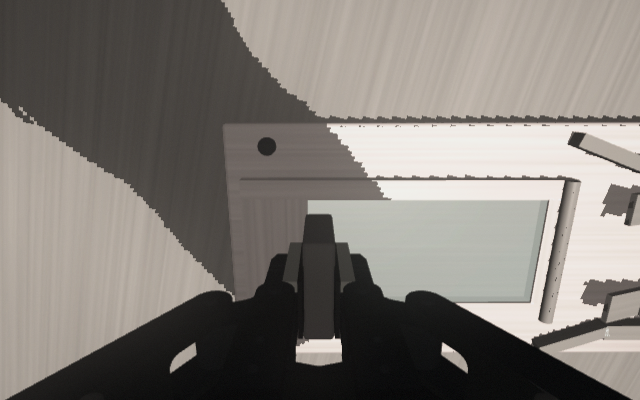

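The glass lies flat with Fz about 0, its front edge near x = 16 mm and centred. I'll slide on slowly to the lips.

Emit:
send_rows([
  [[0,0.1,0],[0,0,0],-1],
  [[0,0.15,0],[0,0,0],-1],
  [[0,0.15,0],[0,0,0],-1],
  [[0,0.15,0],[0,0,0],-1],
  [[0,0.15,0],[0,0,0],-1],
  [[0,0.15,0],[0,0,0],-1],
  [[0,0.1,0],[0,0,0],-1],
  [[0,0,0],[0,0,0],-1],
])

```text
t: 15.95
eef_pos: [0.4994, -0.2573, 0.0775]
orientation: [0.556, 0.437, 0.556, -0.437]
contact_force: [0.1, 0.4, 2.5]
finger_gap: 0.135
```

Emit:
send_rows([
  [[0,0.1,0],[0,0,0],-1],
  [[0,0.1,0],[0,0,0],-1],
  [[0,0.1,0],[0,0,0],-1],
  [[0,0.1,0],[0,0,0],-1],
  [[0,0,0],[0,0,0],-1],
])

```text
t: 16.37
eef_pos: [0.507, -0.2555, 0.0775]
orientation: [0.556, 0.437, 0.556, -0.437]
contact_force: [-1.7, -0.1, 4.0]
finger_gap: 0.131
```

```bash
python3 - <<'E'
from h import *
from plant import arm
o=arm.get_obs();state(o);print(stg(o["eef_pos"]))
d=arm.capture("wrist");cv2.imwrite("pics/w9.png",d["img"][:,:,::-1]);np.savez("pics/w9.npz",**d)
E
```

```text
t 16.37 p [ 0.507  -0.2555  0.0775] yawY 13.61 toolx [ 5.e-04  1.e-04 -1.e+00] gap 0.131 F [-1.65 -0.1   4.02] M [-0.02  0.31  0.  ]
[-71.5   0.1  77.5]
```

View pics/w9.png

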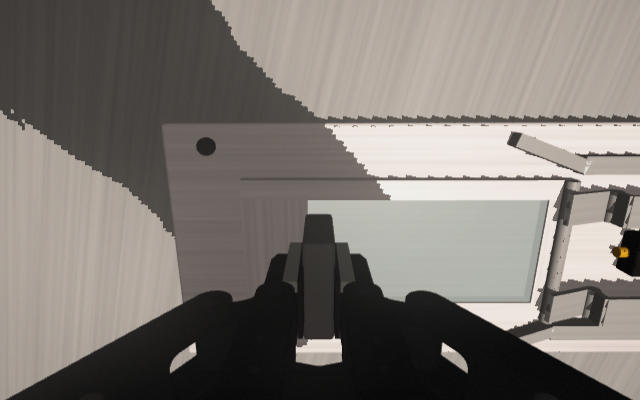

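The bead is under the lips at (570,200) and (553,305), and both guides are clear.

Emit:
send_rows([
  [[-0.01,0.1,0],[0,0,0],-1],
  [[0,0.1,0],[0,0,0],-1],
  [[0,0.1,0],[0,0,0],-1],
  [[0,0,0],[0,0,0],-1],
])

```text
t: 16.75
eef_pos: [0.5119, -0.254, 0.0775]
orientation: [0.555, 0.437, 0.556, -0.438]
contact_force: [-4.2, -1.9, 2.1]
finger_gap: 0.13
```

Emit:
send_rows([
  [[0,0.1,0],[0,0,0],-1],
  [[0,0.1,0],[0,0,0],-1],
  [[0,0,0],[0,0,0],-1],
])

```text
t: 17.0
eef_pos: [0.5157, -0.2531, 0.0775]
orientation: [0.555, 0.437, 0.556, -0.438]
contact_force: [-5.2, -0.9, 4.0]
finger_gap: 0.13
```

Emit:
send_rows([
  [[0,0.1,0],[0,0,0],-1],
  [[0,0.1,0],[0,0,0],-1],
  [[0,0,0],[0,0,0],-1],
])

```text
t: 17.25
eef_pos: [0.5193, -0.2522, 0.0775]
orientation: [0.555, 0.437, 0.556, -0.438]
contact_force: [-5.1, -1.5, 5.2]
finger_gap: 0.132
```

```bash
python3 - <<'E'
from h import *
from plant import arm
o=arm.get_obs();state(o);print(stg(o["eef_pos"]))
d=arm.capture("wrist");cv2.imwrite("pics/w10.png",d["img"][:,:,::-1]);np.savez("pics/w10.npz",**d)
E
```

```text
t 17.25 p [ 0.5193 -0.2522  0.0775] yawY 13.58 toolx [-2.e-03 -1.e-04 -1.e+00] gap 0.132 F [-5.15 -1.54  5.18] M [-0.29  1.15 -0.07]
[-58.7   0.4  77.5]
```

View pics/w10.png

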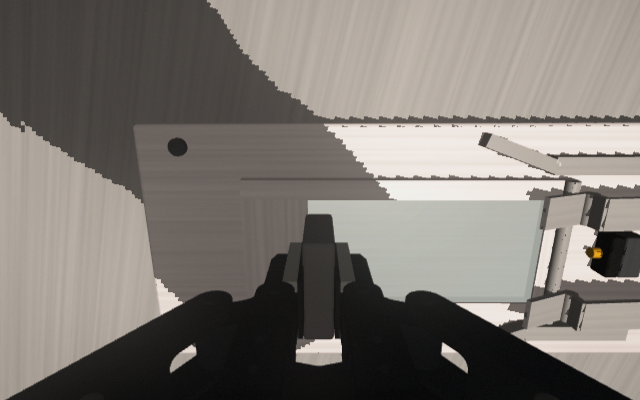

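Emit:
send_rows([
  [[0,0.1,0],[0,0,0],-1],
  [[0,0.1,0],[0,0,0],-1],
  [[0,0,0],[0,0,0],-1],
])

```text
t: 17.55
eef_pos: [0.5229, -0.2514, 0.0775]
orientation: [0.555, 0.437, 0.556, -0.438]
contact_force: [-8.4, -2.6, 5.8]
finger_gap: 0.131
```

Emit:
send_rows([
  [[0,0.1,0],[0,0,0],-1],
  [[0,0.1,0],[0,0,0],-1],
  [[0,0,0],[0,0,0],-1],
])

```text
t: 17.8
eef_pos: [0.5277, -0.2503, 0.0775]
orientation: [0.555, 0.437, 0.556, -0.437]
contact_force: [-3.2, -0.3, 2.9]
finger_gap: 0.134
```

```bash
python3 - <<'E'
from h import *
from plant import arm
o=arm.get_obs();state(o);print(stg(o["eef_pos"]))
d=arm.capture("wrist");cv2.imwrite("pics/w11.png",d["img"][:,:,::-1]);np.savez("pics/w11.npz",**d)
E
```

```text
t 17.8 p [ 0.5277 -0.2503  0.0775] yawY 13.6 toolx [-8.e-04  2.e-04 -1.e+00] gap 0.134 F [-3.19 -0.32  2.94] M [-0.24  0.82 -0.06]
[-50.2   0.3  77.5]
```

View pics/w11.png

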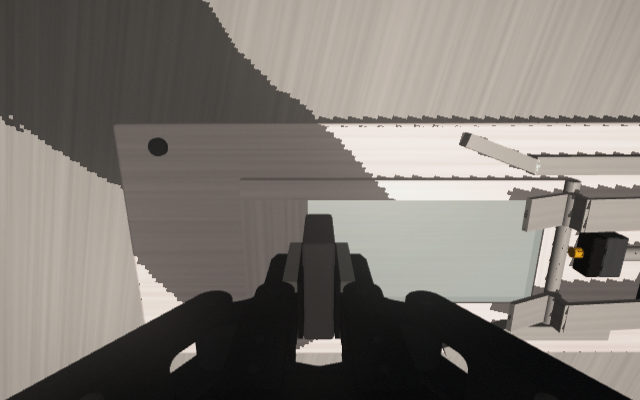

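The bead is now under the noses at (572,190) and (553,310), so the clips are up on it. I'll continue in 1 mm steps.

Emit:
send_rows([
  [[0,0.05,0],[0,0,0],-1],
  [[0,0.05,0],[0,0,0],-1],
  [[0,0,0],[0,0,0],-1],
])

```text
t: 18.1
eef_pos: [0.5304, -0.2497, 0.0775]
orientation: [0.556, 0.437, 0.556, -0.437]
contact_force: [-0.2, 0.5, -0.1]
finger_gap: 0.131
```

Emit:
send_rows([
  [[0,0.05,0],[0,0,0],-1],
  [[0,0.05,0],[0,0,0],-1],
  [[0,0,0],[0,0,0],-1],
])

```text
t: 18.35
eef_pos: [0.5317, -0.2494, 0.0776]
orientation: [0.556, 0.437, 0.556, -0.437]
contact_force: [-2.8, 0.3, -0.4]
finger_gap: 0.132
```

Emit:
send_rows([
  [[0,0.05,0],[0,0,0],-1],
  [[0,0,0],[0,0,0],-1],
  [[0,0,0],[0,0,0],-1],
])

```text
t: 18.6
eef_pos: [0.5326, -0.2491, 0.0776]
orientation: [0.556, 0.437, 0.556, -0.437]
contact_force: [-2.3, -0.2, 0.0]
finger_gap: 0.13
```

Emit:
send_rows([
  [[0,0.05,0],[0,0,0],-1],
  [[0,0,0],[0,0,0],-1],
  [[0,0,0],[0,0,0],-1],
])

```text
t: 18.85
eef_pos: [0.5337, -0.2489, 0.0776]
orientation: [0.556, 0.437, 0.556, -0.437]
contact_force: [-2.2, -0.4, -1.1]
finger_gap: 0.133
```

```bash
python3 - <<'E'
from h import *
from plant import arm
o=arm.get_obs();state(o);print(stg(o["eef_pos"]))
d=arm.capture("wrist");cv2.imwrite("pics/w12.png",d["img"][:,:,::-1]);np.savez("pics/w12.npz",**d)
E
```

```text
t 18.85 p [ 0.5337 -0.2489  0.0776] yawY 13.61 toolx [-1.e-04  2.e-04 -1.e+00] gap 0.133 F [-2.19 -0.36 -1.15] M [-0.12  0.61  0.  ]
[-44.    0.3  77.6]
```

View pics/w12.png

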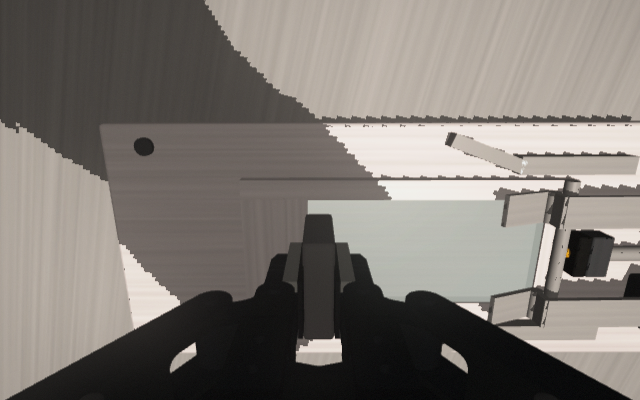

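Both clip noses now lie behind the bead and the pin is almost covered at (570,253). Next I feel for the stop in small steps.

Emit:
send_rows([
  [[0,0.05,0],[0,0,0],-1],
  [[0,0,0],[0,0,0],-1],
  [[0,0,0],[0,0,0],-1],
])

```text
t: 19.15
eef_pos: [0.5348, -0.2487, 0.0777]
orientation: [0.556, 0.437, 0.556, -0.437]
contact_force: [-2.6, 0.2, -1.0]
finger_gap: 0.127
```

Emit:
send_rows([
  [[0,0.05,0],[0,0,0],-1],
  [[0,0,0],[0,0,0],-1],
  [[0,0,0],[0,0,0],-1],
])

```text
t: 19.4
eef_pos: [0.5357, -0.2484, 0.0777]
orientation: [0.556, 0.437, 0.556, -0.437]
contact_force: [-3.3, -0.2, -2.4]
finger_gap: 0.134
```

Emit:
send_rows([
  [[0,0.03,0],[0,0,0],-1],
  [[0,0,0],[0,0,0],-1],
  [[0,0,0],[0,0,0],-1],
])

```text
t: 19.65
eef_pos: [0.5361, -0.2484, 0.0777]
orientation: [0.556, 0.437, 0.556, -0.437]
contact_force: [-4.4, -1.3, -2.2]
finger_gap: 0.132
```

Emit:
send_rows([
  [[0,0.03,0],[0,0,0],-1],
  [[0,0,0],[0,0,0],-1],
  [[0,0,0],[0,0,0],-1],
])

```text
t: 19.9
eef_pos: [0.5362, -0.2483, 0.0776]
orientation: [0.555, 0.437, 0.556, -0.438]
contact_force: [-5.4, -0.9, 0.0]
finger_gap: 0.129
```

Emit:
send_rows([
  [[0,0.03,0],[0,0,0],-1],
  [[0,0,0],[0,0,0],-1],
  [[0,0,0],[0,0,0],-1],
])

```text
t: 20.15
eef_pos: [0.5364, -0.2482, 0.0776]
orientation: [0.555, 0.437, 0.556, -0.438]
contact_force: [-9.0, -2.5, 1.0]
finger_gap: 0.127
```

Emit:
send_rows([
  [[0,0.03,0],[0,0,0],-1],
  [[0,0,0],[0,0,0],-1],
  [[0,0,0],[0,0,0],-1],
])

```text
t: 20.4
eef_pos: [0.5365, -0.2481, 0.0776]
orientation: [0.555, 0.437, 0.556, -0.438]
contact_force: [-10.1, -2.4, 1.7]
finger_gap: 0.131
```

```bash
python3 - <<'E'
from h import *
from plant import arm
o=arm.get_obs();state(o);print(stg(o["eef_pos"]))
d=arm.capture("wrist");cv2.imwrite("pics/w13.png",cv2.resize(d["img"][160:360,420:640,::-1],None,fx=3,fy=3,interpolation=cv2.INTER_CUBIC));np.savez("pics/w13.npz",**d)
E
```

```text
t 20.4 p [ 0.5365 -0.2481  0.0776] yawY 13.57 toolx [-2.8e-03 -3.0e-04 -1.0e+00] gap 0.131 F [-10.06  -2.38   1.72] M [-0.4   1.92  0.06]
[-41.    0.4  77.6]
```

View pics/w13.png

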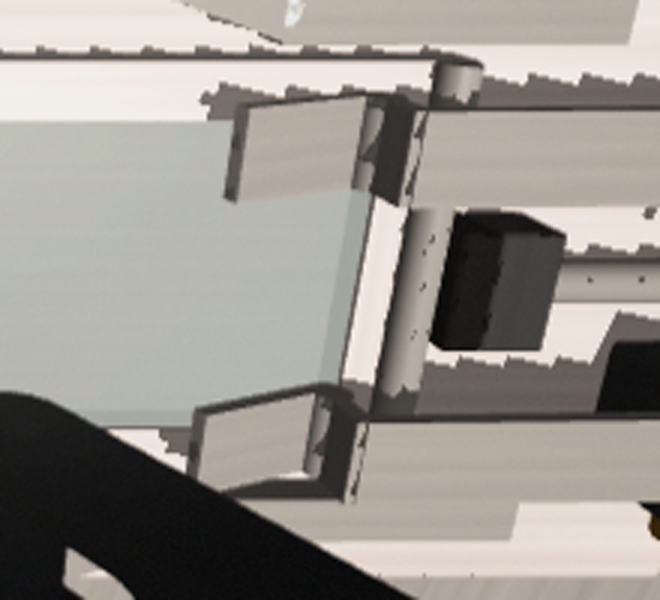

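Emit:
send_rows([
  [[0,-0.02,0],[0,0,0],-1],
  [[0,-0.02,0],[0,0,0],-1],
  [[0,-0.01,0],[0,0,0],-1],
  [[0,0,0],[0,0,0],-1],
  [[0,0,0],[0,0,0],-1],
], squeeze=20)

```text
t: 20.87
eef_pos: [0.5365, -0.2482, 0.0777]
orientation: [0.555, 0.437, 0.556, -0.438]
contact_force: [-5.4, -0.7, -0.8]
finger_gap: 0.127
```

```bash
python3 - <<'E'
from h import *
from plant import arm
o=arm.get_obs();state(o);print(stg(o["eef_pos"]))
E
```

```text
t 20.87 p [ 0.5365 -0.2482  0.0777] yawY 13.59 toolx [-9.e-04 -1.e-04 -1.e+00] gap 0.127 F [-5.4  -0.69 -0.79] M [-0.19  1.13  0.02]
[-41.1   0.2  77.7]
```

Only a light push remains, about 5 N. I'll open gradually.

Emit:
send_rows([
  [[0,0,0],[0,0,0],-0.7],
  [[0,0,0],[0,0,0],-0.6],
  [[0,0,0],[0,0,0],-0.5],
  [[0,0,0],[0,0,0],-0.4],
  [[0,0,0],[0,0,0],-0.3],
  [[0,0,0],[0,0,0],-0.2],
  [[0,0,0],[0,0,0],-0.2],
  [[0,0,0],[0,0,0],-0.2],
])

```text
t: 21.53
eef_pos: [0.5371, -0.2482, 0.0777]
orientation: [0.556, 0.437, 0.556, -0.437]
contact_force: [0.2, 1.0, -0.4]
finger_gap: 0.4
```

```bash
python3 - <<'E'
from h import *
from plant import arm
o=arm.get_obs();state(o);print(stg(o["eef_pos"]))
d=arm.capture("wrist");cv2.imwrite("pics/w14.png",d["img"][:,:,::-1]);np.savez("pics/w14.npz",**d)
E
```

```text
t 21.53 p [ 0.5371 -0.2482  0.0777] yawY 13.61 toolx [ 2.e-04 -0.e+00 -1.e+00] gap 0.4 F [ 0.21  0.99 -0.44] M [-0.05  0.    0.06]
[-40.5   0.2  77.7]
```

View pics/w14.png

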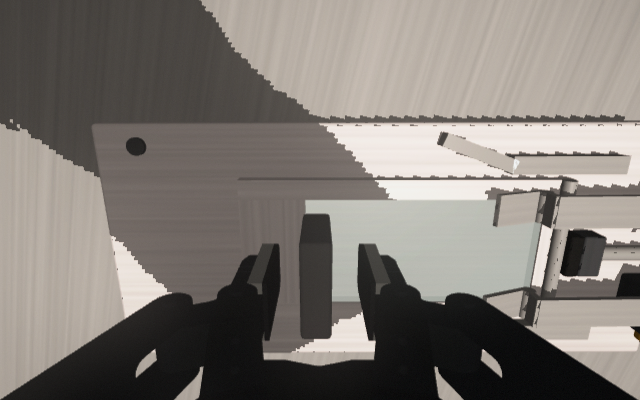

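Released: the tab stands free between the pads. I'll compare the bead-to-stop gap with the view before release.

```bash
python3 - <<'E'
from h import *
a=load("pics/w13.npz")["img"];b=load("pics/w14.npz")["img"]
f=lambda i:cv2.resize(i[215:300,500:620,::-1],None,fx=6.5,fy=3.5*1,interpolation=cv2.INTER_CUBIC)
cv2.imwrite("pics/c14.png",np.vstack([f(a),f(b)]))
E
```

```text
(no output)
```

View pics/c14.png

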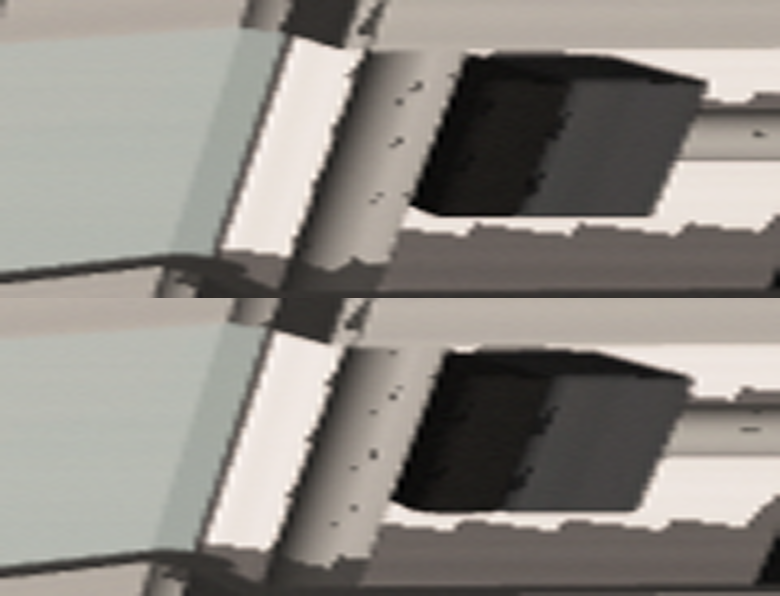

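The spacing changed by under 1 px, about 0.3 mm, so the front edge is still on the stop. I'll rise straight up.

Emit:
send_rows([
  [[-0.2,0,0],[0,0,0],-0.2],
  [[-0.5,0,0],[0,0,0],-0.2],
  [[-1,0,0],[0,0,0],-0.2],
  [[-1,0,0],[0,0,0],-0.2],
  [[-1,0,0],[0,0,0],-0.2],
  [[-1,0,0],[0,0,0],-0.2],
  [[-1,0,0],[0,0,0],-0.2],
  [[-1,0,0],[0,0,0],-0.2],
  [[-0.5,0,0],[0,0,0],-0.2],
  [[0,0,0],[0,0,0],-0.2],
  [[0,0,0],[0,0,0],-0.2],
])

```text
t: 22.5
eef_pos: [0.5371, -0.2482, 0.2219]
orientation: [0.556, 0.437, 0.555, -0.437]
contact_force: [-1.2, 0.3, -0.3]
finger_gap: 0.4
```

```bash
python3 - <<'E'
from h import *
from plant import arm
o=arm.get_obs();state(o)
d=arm.capture("wrist");np.savez("pics/w15.npz",**d);a=d["img"][80:280,170:490,::-1]
cv2.imwrite("pics/w15.png",cv2.resize(a,None,fx=2.5,fy=2.5,interpolation=cv2.INTER_CUBIC))
d=arm.capture("scene");cv2.imwrite("pics/s15.png",cv2.resize(d["img"][215:325,190:350,::-1],None,fx=5,fy=5,interpolation=cv2.INTER_CUBIC))
E
```

```text
t 22.5 p [ 0.5371 -0.2482  0.2219] yawY 13.6 toolx [ 7.e-04 -4.e-04 -1.e+00] gap 0.4 F [-1.22  0.28 -0.32] M [ 0.01  0.05 -0.  ]
```

View pics/w15.png

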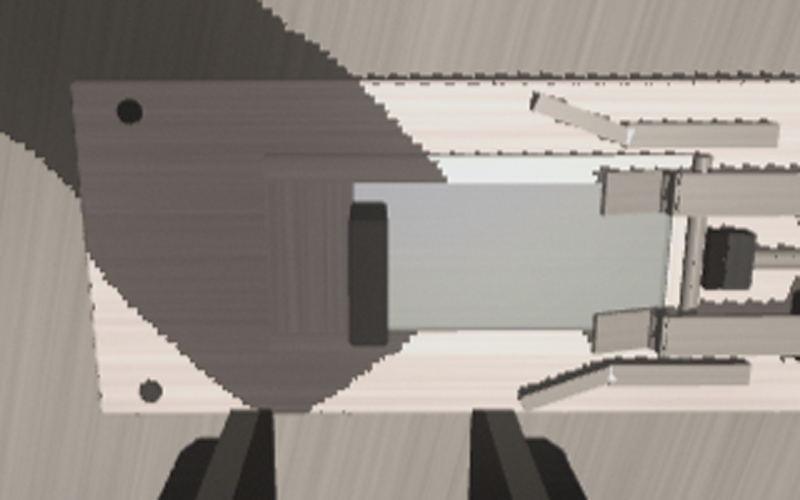

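View pics/s15.png

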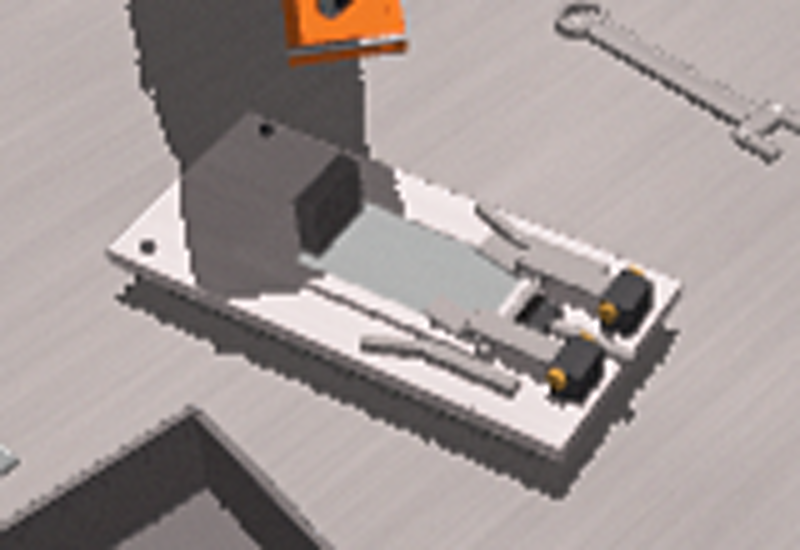

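```bash
python3 - <<'E'
from h import *
d=load("pics/w15.npz")
q=lambda x,y,z:stg(onz(d,170+x/2.5-.3,80+y/2.5-.3,z))
print("back edge",q(266,155,.046),q(272,340,.046))
print("bead front top side",q(711,160,.047),q(697,308,.047))
print("stop face bottom edge of top",q(704,285,.05),"far",q(709,228,.05))
print("tab top",q(349,218,.082),q(388,218,.082),q(388,345,.082),q(349,345,.082))
print("dot",q(129,111,.04),q(150,391,.04))
E
```

```text
back edge [-75.5  35.3  46. ] [-75.4 -29.5  46. ]
bead front top side [72.4 33.8 47. ] [ 72.9 -17.4  47. ]
stop face bottom edge of top [73.3 -8.4 50. ] far [72.9 11.4 50. ]
tab top [-47.1  20.7  82. ] [-35.5  20.7  82. ] [-35.3 -19.2  82. ] [-47.4 -19.2  82. ]
dot [-121.5   49.2   40. ] [-121.3  -51.1   40. ]
```

The tab centre at x = -41.3 mm and the bead both put the front edge at about 73.7 mm, and the stop face measures about 73–74 mm. The glass yaw matches the stage, the clips lie behind the bead and the pin is hidden, so I'm handing in.

```bash
python3 - <<'E'
from plant import arm
print(arm.close_job())
E
```

```text
the job is handed in; nothing more can be done
None
```

I laid the framed glass on the open end of the stage and slid it under both clips to the stop. Then I let go, lifted the gripper clear and handed the job in at about 22.6 s. No verdict was reported.

- **Sliding:** I pushed in steps of 0.6 to 4 mm. The highest push I read was about 9 N before the clips snapped and about 10 N on the stop. I eased to about 5 N before opening the gripper.
- **Position:** in the last pictures the glass looks flat and in line with the stage. Both clip noses are behind the bead.
- **Stop and pin:** the front edge measures about 73.7 mm and the stop face about 73–74 mm. The pin is hidden behind the front edge, so I judged that it is pressed in from this spacing, not by seeing it. The glass sprang back only about 0.3 mm on release.
- **Failed or disagreeing checks:** no check failed. My first automatic outline fit of the glass gave wrong sizes, so I used corner points instead, which matched the given dimensions. The measured bed length came out about 1.5 % short. Clip and guide positions suggested a sideways shift of about 0.7 mm, which I corrected for.

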